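Nip up the safe tray's corner anchor bolt in the open medicine drawer

TASK

The steel safe tray in the open medicine drawer has worked loose: take the ring spanner from the cork mat, fit its large ring fully over the anchor bolt in the tray's corner and tighten the bolt clockwise, lifting and reseating the spanner at the walls, until the spring washer is firmly nipped (about 1 N m) but not over-tightened. Then lay the spanner back flat on the cork mat and let go. Turn the bolt only with the spanner, do not force the spanner against the tray or drawer, and leave the jar, cup and clicker where they stand.

Things in the scene. Friction and masses are not known exactly. Their poses are not given: they have to be found in the camera images.
- bolt_head (a point): Loose M16 anchor bolt in the tray's corner: steel hexagon head, 24 mm across flats, 15 mm high, its top 5 mm tapered in by 3 mm all round. Point on the vertical axis, half-way up the head. z up; x passes through the middle of a flat and turns with the bolt (60 degrees on it looks the same). Clockwise from above tightens. Tightness cannot be seen, only felt.
- head_underside (a point): Point on the bolt axis at the underside of the head. It comes down by the thread's pitch (2 mm a turn, 0.3 mm per rad) until the head lands on the washer's crown, 80 to 110 degrees of turning from the start (how far is not known; more than one swing in the corner), against a steady drag of 0.2 N m.
- washer_top (a point): Conical spring washer fixed below the head, 39 mm across; point on the bolt axis at its crown, 5 mm above the tray floor; its rim, on which a seated ring rests, is 1 mm lower. Once the head lands on it, it bites: torque 0.5 N m plus 2 N m per rad, flattening under 0.3 mm. Nipped from 0.7, aim for 1, over-tightened at 2.1 N m. Read at standstill it is some 0.2 less. Let go, it holds.
- spanner_large_ring (a point): Centre of the large six-point ring of a steel offset ring spanner (0.3 kg, 228 mm long): hole 25.5 mm across flats, 40 mm outside, 14 mm high, open above and below; point 7 mm above its underside. Spanner axes: x from large to small ring, z up. A hole flat faces x: it fits when its yaw equals the bolt's plus a multiple of 60 degrees, within 6 degrees (7 degrees backlash each way).
- spanner_handle (a point): Centre of the spanner's straight, raised handle bar, to be gripped from above: 14 mm wide (y), 10 mm high, straight for 55 mm either way along x; 95 mm along x from the large ring's centre and 30 mm above the underside of the rings, on which the spanner stands like a bridge. It balances within 10 mm of this point. Axes as the spanner's.
- spanner_small_ring (a point): Centre of the spanner's small ring: hole 20 mm across flats, 33 mm outside, 12 mm high; point 6 mm above its underside, 95 mm along x from the handle's centre. Too small for the bolt.
- tray_floor (a point): Centre of the floor of the fixed, lidless grey steel safe tray in the drawer's right part: 260 x 260 mm inside, 3 mm walls standing 60 mm above this point. Axes as medicine_unit. The bolt stands in the corner towards -x and -y, its axis 31 mm from both walls there; the tray is otherwise empty.
- medicine_unit: Fixed pine counter-top drawer unit, its drawer open. Origin at counter level below the middle of the drawer front's outer face; x into the unit, y left, z up. Drawer front 440 mm wide, 18 mm thick, top at 160 mm; sides' tops at 145 mm. Carcass from x = 308 mm, top at 203 mm. Below the front a walnut peg rail with key fob and blue sleeve; pegs and bar pull stand 45 mm out in front.
- cork_mat: Fixed cork mat on the counter, 260 mm along its x by 200 mm along its y, 4 mm thick; origin at the centre of its underside. The spanner starts on it and goes back on it, handle centre over the mat.
- pill_jar_mid (a point): Amber glass pill jar with white cap, 48 mm across, 76 mm high, in the drawer's left bay (floor 68 mm above the counter); point at its middle. Leave it alone.
- medicine_cup_mid (a point): White ceramic medicine cup, 44 mm across, 45 mm high, in the left bay; point at its middle. Leave it alone.
- dose_clicker_mid (a point): Chrome dose clicker (round tally counter), 42 mm across, 37 mm high, in the left bay; point 14 mm above its underside. Leave it alone.
Not all that is in view belongs to the job. Of the things that look like the part that bears spanner_large_ring, take the one that is farthest to the robot's left at the start.

How it is judged:
On the way, in this order (a step that is already met when the one before it is completed fails the run):
1. the spanner's large ring is fully seated over the bolt head (distance between spanner_large_ring and bolt_head below 0.006 m and angle between spanner_large_ring's own z axis and vertical below 0.15 rad), for 0.2 s.
2. the bolt is nipped tight with the ring still seated on it (all of step 1 and z of washer_top in the frame of medicine_unit below 0.0749745 m and z of head_underside in the frame of medicine_unit below 0.0750382 m), for 0.2 s.
At the end, for the whole second after the job is handed in: The washer is nipped 0.08 to 0.8 rad past first bite, the bolt head still down on it (not undone by over 0.12 rad). The spanner lies flat (within 0.1 rad) on the cork mat, its handle's centre over the mat, let go and at rest. Jar, cup and clicker stand within 25 mm of where they were (z of washer_top in the frame of medicine_unit below 0.0749745 m and z of head_underside in the frame of medicine_unit below 0.0750382 m and not (z of washer_top in the frame of medicine_unit below 0.0747454 m) and x of spanner_handle in the frame of cork_mat between -0.13 and 0.13 m and y of spanner_handle in the frame of cork_mat between -0.1 and 0.1 m and z of spanner_handle in the frame of cork_mat below 0.039 m and angle between spanner_handle's own z axis and vertical below 0.1 rad and contact force between spanner and the fingers below 0.1 N and linear speed of spanner below 0.02 m/s); the robot touches nothing.
It fails at once if the bolt is over-tightened (more than 0.8 rad past first bite, above about 2.1 N m) (z of washer_top in the frame of medicine_unit below 0.0747454 m).
It fails at once if the spanner is forced against the tray or drawer (over 35 N) (contact force between spanner and medicine_unit above 35 N).
It fails at once if the bolt is gripped or pushed by the gripper's fingers (contact force between the fingers and anchor_bolt above 3 N).
It fails at once if the jar, cup or clicker is moved over 25 mm or tipped (distance of any of pill_jar_mid, medicine_cup_mid, dose_clicker_mid from where it was at the start of the episode above 0.025 m or angle between any of pill_jar_mid, medicine_cup_mid, dose_clicker_mid's own z axis and vertical above 0.4 rad).
It also fails if it takes over 72 s, if anything falls off the work surface, if the arm or the gripper's body presses on something with over 40 N, if the wrist force passes 120 N, or if a joint passes its speed limit or range.

ROBOT

A 6-joint arm with a two-finger parallel gripper is mounted at the origin on the work surface. World frame = base frame: x ahead of the robot, y to its left, z up, the work surface at z = 0. Lengths are in m, angles in rad, forces in N, time in s.
With the tool pointing down it reaches from about 0.35 to 0.95 m from the base axis. Payload 17.4 kg.
Tool frame: the origin (TCP) lies on the centre line of the jaws, within the pads' length; the fingertips stand 19 mm ahead of it and the grasp point (between the pads) is the TCP; z points along the fingers, y is the line along which they close (so a half turn about z gives the same grasp; the last joint's range is limited). The gripper opens to 93 mm and grips with 3 to 60 N. Pads are 15 mm wide; open, the fingers measure 128 mm over their backs; the gripper's body (75 mm by 188 mm) begins 65 mm behind the grasp point.
Start: joints at [-1.267, 0.116, 1.442, -0, 1.584, -0.038], TCP at [0.226, -0.636, 0.238] pointing down, gripper open.
Joint ranges: [-2.83, 2.83], [-0.83, 2.19], [0.07, 2.5], [-1.14, 4.28], [0.01, 3], [-2.97, 2.97]. Speed limits (rad/s): [1.89, 1.89, 2.22, 3.14, 3.14, 3.14].

INTERFACE

Orientations are given as a unit quaternion [x, y, z, w].
In Python, from workcell import robot gives the robot as it stands.
- The arm moves only by the shell command python3 -m pendant 'ROWS' [FORCE]. ROWS is JSON, a list of rows, each an object with "slide": the shift along the tool's x, y, z in m, a list of three; "rotation": the turn, a rotation vector about the tool's x, y, z in degrees, a list of three; "hand": the gripper command: -1 is shut, 1 is fully open, values between are in proportion. In form: [{"slide": [x, y, z], "rotation": [rx, ry, rz], "hand": hand}, ...]. A call has 1 to 20 rows; each row shifts and turns the commanded pose from where the row before left it, along the tool's axes as they then stand; what a row does not reach is not made up. A row lasts 1/8 s, in which the tool goes at most 62.5 mm and 10.7 degrees, less where a joint would pass 70% of its speed; a pose out of reach is approached as far as the arm can. A call is refused whole if a number of a shift passes 0.0625 or a number of a turn 10.7, either way. A call with a gripper value outside its range is refused whole. The fingers move at their own pace and stop on an object; FORCE is the grip in N (left out, the last holds). Time passes only in rows, so rows that do not move let the fingers close. It gives the time, the measured TCP pose, the force, the opening and the grip force at its end, in the units of the state.
- robot.get_obs(): the state, without advancing time (a new reading comes with each control period).
- robot.capture(name): name is "side" or "top"; returns a dict with "pixels" (480x640x3 uint8, red, green, blue), "fovy" (degrees; the focal length in pixels is half the picture's height over the tangent of half this angle, whatever the lens; pixels are square), "cx", "cy" (the principal point, pixels), "distortion" ([k1, k2, p1, p2, k3] as OpenCV has them; the pictures are not rectified), "R" (3x3) and "t" (3): a world point X has camera coordinates R X + t. Camera axes: x right, y down, z forward; pixel columns grow to the right and rows downward; lengths in m; the calibration is good to about 2 mm. A picture is of the moment at which its call begins. There is no depth.
- robot.close_job(): hands the job in; it is judged then, once.
The state is a dict: "t": time; "joint_positions": joint angles; "qd": joint speeds; "tau": joint torques, N m; "ee_pos": TCP position; "ee_rot": TCP orientation; "wrist_force": force on the tool from outside, world axes, zero at the start; "ft_torque": the same for the moment, N m; "gripper_width": opening from 0.0 (shut) to 1.0 (fully open); "gripper_force": force on a finger pad.
Only numpy, scipy, OpenCV 4.12 (cv2) and the standard library are available. Lean on these libraries where they do the work, as an engineer would, in place of code of your own. Each camera call takes 0.05 s, during which the arm holds its last target. There are 200 camera calls.

## Working session

There is one attempt and no reset: what is moved stays moved. The work goes in short steps, Python scripts to look and compute and a shell command to move; the robot and the scene stay as the last step left them, time stands still between calls to the robot, and variables do not carry over. Pictures are saved under pics/ and viewed, at most 10 in all, crops included, and the job is handed in when it is done.

```bash
ls; mkdir -p pics; python3 - <<'E'
from workcell import robot
import cv2,numpy as np
for n in("top","side"):
    c=robot.capture(n); cv2.imwrite(f"pics/{n}0.png",c["pixels"][:,:,::-1])
    print(n,c["fovy"],c["cx"],c["cy"],c["distortion"],np.round(c["R"],4).tolist(),np.round(c["t"],4).tolist())
print(robot.get_obs())
E
```

```text
pics
top 56.276776491254196 311.29308282294 236.16155542098423 [-0.08377585  0.          0.          0.          0.        ] [[0.0152, -0.9995, 0.0268], [-0.995, -0.0177, -0.0979], [0.0983, -0.0252, -0.9948]] [0.0266, 0.5591, 0.8341]
side 44.68539694242612 312.46549776629575 232.1196710106619 [-0.01931437  0.          0.          0.          0.        ] [[-0.9947, -0.102, 0.0114], [-0.0855, 0.7615, -0.6424], [0.0569, -0.64, -0.7662]] [0.5571, 0.0854, 1.4149]
{'t': 0.1, 'joint_positions': array([-1.26680113e+00,  1.16459972e-01,  1.44218114e+00, -1.37759243e-05,
        1.58402722e+00, -3.77946659e-02]), 'qd': array([-0.00054339,  0.00030378, -0.00058009,  0.00013707, -0.00121304,
       -0.00031409]), 'tau': array([ 2.02319519e-03, -7.22891808e+01, -6.23864007e+01,  7.81239895e-02,
        2.27190054e-02, -7.09445430e-05]), 'ee_pos': array([ 0.22618469, -0.63580227,  0.23697495]), 'ee_rot': array([ 9.85432838e-01,  1.70064203e-01, -7.82015439e-05, -5.32165829e-04]), 'wrist_force': array([-0.36853853,  0.838991  , -0.59022572]), 'ft_torque': array([0.00739471, 0.03404579, 0.04072344]), 'gripper_force': 0.0, 'gripper_width': 0.9971253477696957}
```

View pics/top0.png

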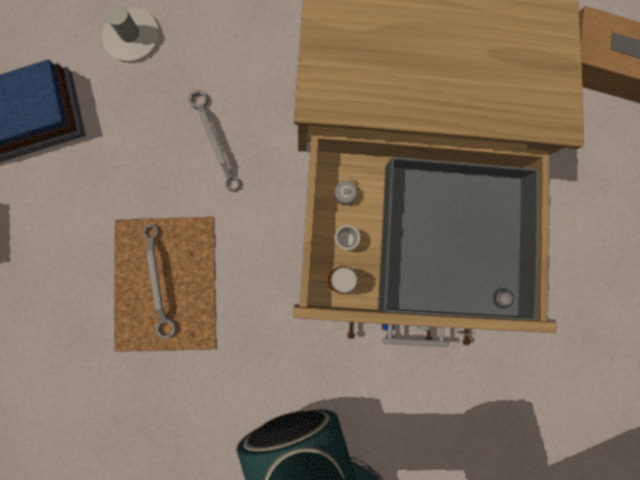

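View pics/side0.png

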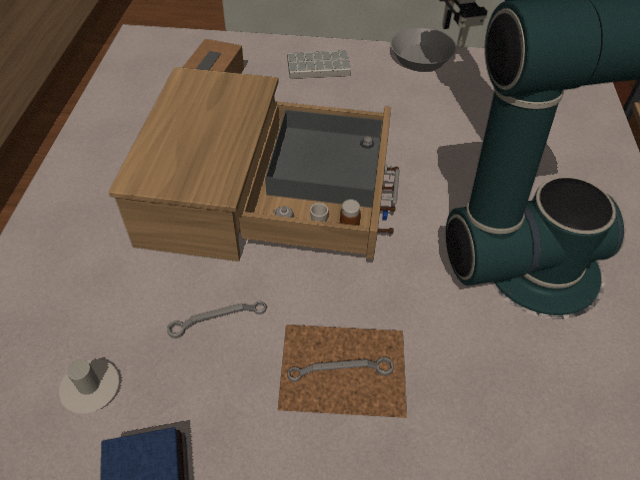

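The top view shows two spanners. The one on the mat has rings at (166,328) and (152,231), with the handle around (156,280). The one on the bare counter has rings at (199,100) and (233,184). The mat spanner is further left (+y) and matches the task, so I choose it. The bolt is at (503,298) in the tray corner. I'll check with a close crop.

```bash
cat > h.py <<'E'
from workcell import robot
import cv2,numpy as np
def K(c):
    f=240/np.tan(np.radians(c["fovy"]/2)); return np.array([[f,0,c["cx"]],[0,f,c["cy"]],[0,0,1]])
def ray(c,px):
    u=cv2.undistortPoints(np.array([[px]],float),K(c),np.array(c["distortion"]))[0,0]
    R=np.array(c["R"]);return -R.T@np.array(c["t"]), R.T@np.array([u[0],u[1],1])
def atz(c,px,z):
    o,d=ray(c,px);return o+d*(z-o[2])/d[2]
def proj(c,P):
    return cv2.projectPoints(np.array(P,float).reshape(-1,1,3),cv2.Rodrigues(np.array(c["R"]))[0],np.array(c["t"],float),K(c),np.array(c["distortion"]))[0][:,0]
def tri(cs,pxs):
    A=0;b=0
    for c,p in zip(cs,pxs):
        o,d=ray(c,p);d/=np.linalg.norm(d);M=np.eye(3)-np.outer(d,d);A=A+M;b=b+M@o
    return np.linalg.solve(A,b)
def crop(c,x,y,w,h,s): return cv2.resize(np.ascontiguousarray(c["pixels"][y:y+h,x:x+w,::-1]),None,fx=s,fy=s,interpolation=cv2.INTER_CUBIC)
E
python3 - <<'E'
from h import *
t=robot.capture("top");s=robot.capture("side")
a=crop(t,120,215,90,150,4)      # 360x600
b=crop(t,478,275,55,50,8)      # 440x400
c=crop(s,345,120,55,25,8)      # 440x200
cv2.imwrite("pics/c1.png",np.hstack([a,np.vstack([b,c])]))
cv2.imwrite("pics/c2.png",crop(s,275,320,135,100,5.9))
E
```

```text
(no output)
```

View pics/c1.png

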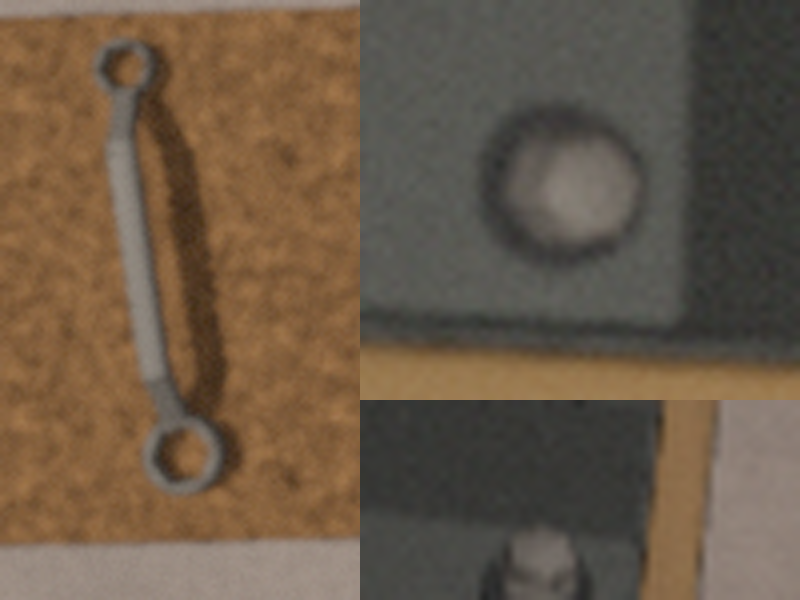

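View pics/c2.png

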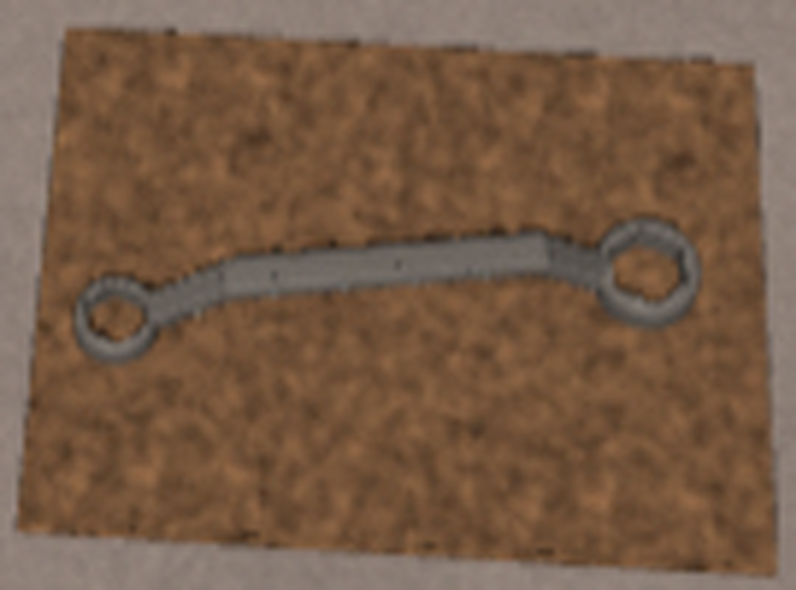

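```bash
python3 - <<'E'
from h import *
out=[]
for n,(x,y,w,h) in (("top",(490,285,27,27)),("side",(354,128,27,27))):
    ims=[robot.capture(n) for _ in range(8)]
    c=ims[0]; c["pixels"]=np.mean([i["pixels"] for i in ims],0).astype(np.float32)
    im=crop(c,x,y,w,h,14.6); im=np.clip((im-40)*255/150,0,255); out.append(im.astype(np.uint8))
    np.save(f"{n}avg.npy",c["pixels"])
cv2.imwrite("pics/bolt.png",np.hstack(out))
t=robot.capture("top");s=robot.capture("side")
o=lambda p:np.array(p)-0.0
L=[(165.6,328.6),(384.7,366.0)];S=[(151.1,231.6),(294.6,373.8)]
for nm,p,z in(("L",L,.018),("S",S,.016)):
    print(nm,tri([t,s],p),atz(t,p[0],z),atz(s,p[1],z))
print("washer top",atz(t,(503.2,298),.074))
print("front corners approx",atz(t,(295,318),.16),atz(t,(554,330),.16))
E
```

```text
L [0.37628318 0.31191255 0.01473143] [0.37731669 0.31094924 0.018     ] [0.37592366 0.313574   0.018     ]
S [0.56256173 0.3488678  0.01290278] [0.56306141 0.34782591 0.016     ] [0.56152274 0.35045073 0.016     ]
washer top [ 0.44579778 -0.31839745  0.074     ]
front corners approx [0.41379217 0.06317181 0.16      ] [ 0.39604991 -0.3664355   0.16      ]
```

View pics/bolt.png

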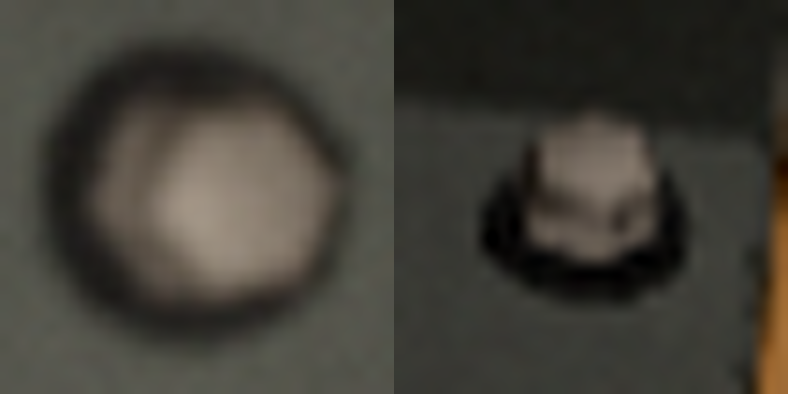

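```bash
cat > fit.py <<'E'
from h import *
from scipy.optimize import minimize
S=8
def hexa(R,z,yaw): # corners at yaw+30
    a=yaw+np.radians(30+60*np.arange(6)); return np.c_[R*np.cos(a),R*np.sin(a),np.full(6,z)]
def regions(c,x,y,zb,yaw,win,sg):
    x0,y0,w,h=win
    def poly(P,m,v):
        q=(proj(c,P+[x,y,0])-[x0,y0]+.5)*S
        cv2.fillConvexPoly(m,cv2.convexHull(q.astype(np.float32)).round().astype(np.int32),v)
    m=np.zeros((h*S,w*S),np.uint8); a=np.linspace(0,2*np.pi,40)
    poly(np.c_[.0195*np.cos(a),.0195*np.sin(a),np.full(40,.074)],m,1)
    r=2/np.sqrt(3); B=hexa(.012*r,zb,yaw);M=hexa(.012*r,zb+.010,yaw);T=hexa(.009*r,zb+.015,yaw)
    o=-np.array(c["R"]).T@np.array(c["t"])-[x,y,zb]
    for i in range(6):
        j=(i+1)%6; mid=(B[i]+B[j])/2; n=np.r_[mid[:2],0]
        if n@(o-(mid-[0,0,zb]))>0: poly(np.array([B[i],B[j],M[i],M[j]]),m,2+i)
    for i in range(6):
        j=(i+1)%6; mid=(M[i]+T[j])/2; n=np.r_[mid[:2]/np.linalg.norm(mid[:2])*5,3]
        if n@(o-(mid-[0,0,zb]))>0: poly(np.array([M[i],M[j],T[i],T[j]]),m,8+i)
    poly(T,m,14)
    L=[]
    for v in np.unique(m):
        k=(m==v).astype(np.float32); k=cv2.GaussianBlur(k,(0,0),sg*S); L.append(cv2.resize(k,(w,h),interpolation=cv2.INTER_AREA).ravel())
    return np.array(L).T
def cost(p,c,I,win,yaw,sg,zb=.0757):
    A=regions(c,p[0],p[1],zb,yaw,win,sg); x0,y0,w,h=win
    b=I[y0:y0+h,x0:x0+w].mean(2).ravel()
    A2=np.vstack([A,.3*np.eye(A.shape[1])]); b2=np.r_[b-b.mean(),np.zeros(A.shape[1])]
    s=np.linalg.lstsq(A2,b2,rcond=None)[0]; return ((A@s-b+b.mean())**2).mean()
E
python3 - <<'E'
from fit import *
for n,win,p0 in(("top",(492,287,23,23),(.4458,-.3184)),("side",(358,131,18,19),None)):
    c=robot.capture(n); I=np.load(n+"avg.npy")
    if p0 is None: p0=atz(c,(367.4,144.5),.074)[:2]
    p=np.array(p0)
    for sg in(.5,.8):
      R=[]
      for d in range(-30,30,5):
        r=minimize(cost,p,args=(c,I,win,np.radians(d),sg),method="Nelder-Mead",options=dict(initial_simplex=[p,p+[.002,0],p+[0,.002]],maxiter=40))
        R.append((round(r.fun,1),d,np.round(r.x,4).tolist()))
      print(n,sg,[(a,b) for a,b,_ in R],min(R))
E
```

```text
top 0.5 [(np.float64(25.3), -30), (np.float64(27.0), -25), (np.float64(27.2), -20), (np.float64(26.7), -15), (np.float64(24.4), -10), (np.float64(22.3), -5), (np.float64(19.4), 0), (np.float64(17.9), 5), (np.float64(17.6), 10), (np.float64(18.7), 15), (np.float64(20.8), 20), (np.float64(23.1), 25)] (np.float64(17.6), 10, [0.4464, -0.3166])
top 0.8 [(np.float64(20.8), -30), (np.float64(21.9), -25), (np.float64(22.5), -20), (np.float64(21.7), -15), (np.float64(20.1), -10), (np.float64(18.1), -5), (np.float64(15.9), 0), (np.float64(14.6), 5), (np.float64(14.4), 10), (np.float64(15.4), 15), (np.float64(17.0), 20), (np.float64(18.8), 25)] (np.float64(14.4), 10, [0.4463, -0.3168])
side 0.5 [(np.float64(65.1), -30), (np.float64(66.0), -25), (np.float64(66.1), -20), (np.float64(65.8), -15), (np.float64(64.5), -10), (np.float64(62.9), -5), (np.float64(60.6), 0), (np.float64(59.7), 5), (np.float64(60.2), 10), (np.float64(60.0), 15), (np.float64(61.6), 20), (np.float64(63.0), 25)] (np.float64(59.7), 5, [0.4455, -0.3185])
side 0.8 [(np.float64(69.1), -30), (np.float64(70.1), -25), (np.float64(69.8), -20), (np.float64(69.8), -15), (np.float64(68.9), -10), (np.float64(68.2), -5), (np.float64(66.9), 0), (np.float64(65.9), 5), (np.float64(66.1), 10), (np.float64(66.4), 15), (np.float64(67.5), 20), (np.float64(68.1), 25)] (np.float64(65.9), 5, [0.4454, -0.318])
```

The crop shows the mat spanner with its large ring at the near end. In the bolt crop, the hexagon's corners point left and right in the top image, and the fit gives a bolt yaw of about 7.5° at about (0.446, -0.3175). First I raise the arm and travel to above the mat.

```bash
cat > go.py <<'E'
# go.py x y z yaw(deg): prints the remaining shift in tool axes (before turning), turn about tool z
import sys; from h import *
from scipy.spatial.transform import Rotation as Ro
def report(tgt=None):
    o=robot.get_obs(); R=Ro.from_quat(o["ee_rot"]); X=R.as_matrix()[:,0]; yaw=np.degrees(np.arctan2(X[1],X[0]))
    print("t",round(o["t"],2),"pos",np.round(o["ee_pos"],4),"yaw",round(yaw,2),"F",np.round(o["wrist_force"],1),"M",np.round(o["ft_torque"],2),"w",round(o["gripper_width"],3),"gf",round(o["gripper_force"],1),"tilt",np.round(R.as_matrix()[:,2],3))
    if tgt: print("slide",np.round(R.inv().apply(np.array(tgt[:3])-o["ee_pos"]),4),"rz",round(yaw-tgt[3],2))
if __name__=="__main__": report([float(a) for a in sys.argv[1:]])
E
python3 -m pendant '[{"slide":[0.01,-0.015,-0.04],"rotation":[0,0,0],"hand":1},{"slide":[0.018,-0.027,-0.03],"rotation":[0,0,0],"hand":1},{"slide":[0.026,-0.039,0],"rotation":[0,0,0],"hand":1},{"slide":[0.026,-0.039,0],"rotation":[0,0,0],"hand":1},{"slide":[0.026,-0.039,0],"rotation":[0,0,0],"hand":1},{"slide":[0.026,-0.039,0],"rotation":[0,0,0],"hand":1},{"slide":[0.026,-0.039,0],"rotation":[0,0,0],"hand":1},{"slide":[0.026,-0.039,0],"rotation":[0,0,0],"hand":1},{"slide":[0.026,-0.039,0],"rotation":[0,0,0],"hand":1},{"slide":[0.026,-0.039,0],"rotation":[0,0,0],"hand":1},{"slide":[0.026,-0.039,0],"rotation":[0,0,0],"hand":1},{"slide":[0.026,-0.039,0],"rotation":[0,0,0],"hand":1},{"slide":[0.026,-0.039,0],"rotation":[0,0,0],"hand":1},{"slide":[0.026,-0.039,0],"rotation":[0,0,0],"hand":1},{"slide":[0.026,-0.039,0],"rotation":[0,0,0],"hand":1},{"slide":[0.026,-0.039,0],"rotation":[0,0,0],"hand":1},{"slide":[0.026,-0.039,0.01],"rotation":[0,0,0],"hand":1},{"slide":[0.026,-0.039,0.02],"rotation":[0,0,0],"hand":1},{"slide":[0.026,-0.039,0.03],"rotation":[0,0,0],"hand":1},{"slide":[0.026,-0.039,0.04],"rotation":[0,0,0],"hand":1}]' 20
python3 go.py 0.4694 0.3307 0.12 11.2
```

```text
t: 3.7
ee_pos: [0.4445, 0.2331, 0.2076]
ee_rot: [0.985, 0.17, 0.001, -0.0]
wrist_force: [0.2, 0.1, 1.1]
gripper_width: 0.999
gripper_force: 0.0
t 3.7 pos [0.4445 0.2331 0.2076] yaw 19.61 F [0.2 0.1 1.1] M [-0.05  0.   -0.03] w 0.999 gf 0.0 tilt [ 0.002  0.001 -1.   ]
slide [ 0.056  -0.0836  0.0877] rz 8.41
```

```bash

python3 -m pendant '[{"slide":[0.028,-0.042,0.03],"rotation":[0,0,0],"hand":0.2},{"slide":[0.028,-0.042,0.03],"rotation":[0,0,0],"hand":0},{"slide":[0,0,0.02],"rotation":[0,0,8.4],"hand":0},{"slide":[0,0,0],"rotation":[0,0,0],"hand":0},{"slide":[0,0,0],"rotation":[0,0,0],"hand":0}]'
python3 go.py 0.4694 0.3307 0.034 11.2
python3 - <<'E'
from h import *
s=robot.capture("side");t=robot.capture("top")
cv2.imwrite("pics/pre.png",np.hstack([crop(t,105,200,120,170,3),crop(s,275,270,145,170,3)]))
E
```

```text
t: 4.32
ee_pos: [0.4691, 0.329, 0.1289]
ee_rot: [0.995, 0.099, 0.001, -0.0]
wrist_force: [-0.8, -0.2, -0.3]
gripper_width: 0.524
gripper_force: 0.0
t 4.33 pos [0.4691 0.329  0.1289] yaw 11.34 F [-0.8 -0.2 -0.3] M [-0.   -0.05  0.06] w 0.524 gf 0.0 tilt [ 0.001  0.001 -1.   ]
slide [ 0.0005 -0.0016  0.0949] rz 0.14
```

View pics/pre.png

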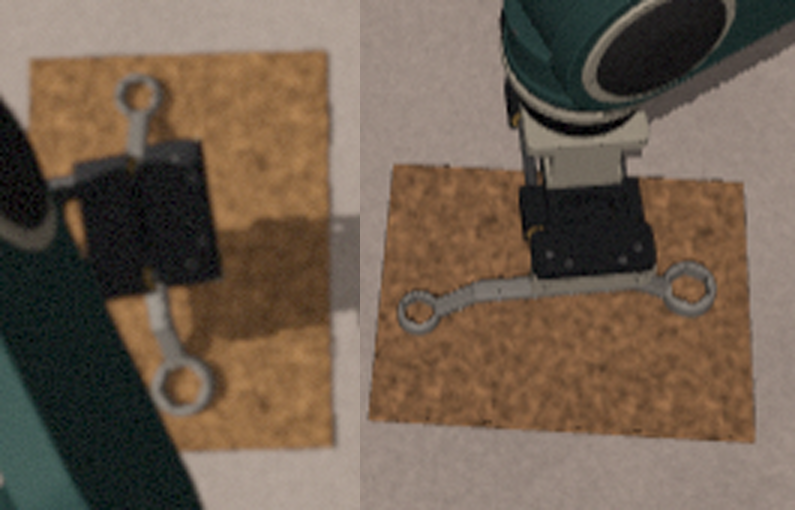

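The gripper is over the handle middle and aligned with it; the rings show at (180,383) and (140,95) in the crop. Next I go down and grip.

```bash

python3 -m pendant '[{"slide":[0.0005,-0.0016,0.035],"rotation":[0,0,0],"hand":0},{"slide":[0,0,0.035],"rotation":[0,0,0],"hand":0},{"slide":[0,0,0.02],"rotation":[0,0,0],"hand":0},{"slide":[0,0,0.0045],"rotation":[0,0,0],"hand":0},{"slide":[0,0,0],"rotation":[0,0,0],"hand":-1},{"slide":[0,0,0],"rotation":[0,0,0],"hand":-1},{"slide":[0,0,0],"rotation":[0,0,0],"hand":-1},{"slide":[0,0,0],"rotation":[0,0,0],"hand":-1},{"slide":[0,0,0],"rotation":[0,0,0],"hand":-1},{"slide":[0,0,0],"rotation":[0,0,0],"hand":-1}]' 60
python3 go.py 0.4694 0.3307 0.034 11.2
```

```text
t: 5.68
ee_pos: [0.4692, 0.3309, 0.0337]
ee_rot: [0.995, 0.097, 0.0, -0.0]
wrist_force: [-2.2, -2.3, 5.3]
gripper_width: 0.145
gripper_force: 60.0
t 5.67 pos [0.4692 0.3309 0.0337] yaw 11.18 F [-2.2 -2.3  5.3] M [-0.36  0.18 -0.01] w 0.145 gf 60.0 tilt [ 0.001  0.    -1.   ]
slide [ 0.0002  0.0002 -0.0003] rz -0.02
```

```bash

python3 -m pendant '[{"slide":[0,0,-0.03],"rotation":[0,0,0],"hand":-1},{"slide":[0,0,-0.06],"rotation":[0,0,0],"hand":-1},{"slide":[0,0,-0.06],"rotation":[0,0,0],"hand":-1},{"slide":[-0.0074,0.0425,-0.06],"rotation":[0,0,0],"hand":-1},{"slide":[-0.0074,0.0425,-0.01],"rotation":[0,0,0],"hand":-1},{"slide":[-0.0074,0.0425,0],"rotation":[0,0,0],"hand":-1},{"slide":[-0.0074,0.0425,0],"rotation":[0,0,0],"hand":-1},{"slide":[-0.0074,0.0425,0],"rotation":[0,0,0],"hand":-1},{"slide":[-0.0074,0.0425,0],"rotation":[0,0,0],"hand":-1},{"slide":[-0.0074,0.0425,0],"rotation":[0,0,0],"hand":-1},{"slide":[-0.0074,0.0425,0],"rotation":[0,0,0],"hand":-1},{"slide":[-0.0074,0.0425,0],"rotation":[0,0,0],"hand":-1},{"slide":[-0.0074,0.0425,0],"rotation":[0,0,0],"hand":-1},{"slide":[-0.0074,0.0425,0],"rotation":[0,0,0],"hand":-1},{"slide":[-0.0074,0.0425,0],"rotation":[0,0,0],"hand":-1},{"slide":[-0.0074,0.0425,0],"rotation":[0,0,0],"hand":-1}]'
python3 -m pendant '[{"slide":[0,0,0],"rotation":[0,0,-9.4],"hand":-1},{"slide":[0,0,0],"rotation":[0,0,-9.4],"hand":-1},{"slide":[0,0,0],"rotation":[0,0,-9.4],"hand":-1},{"slide":[0,0,0],"rotation":[0,0,-9.4],"hand":-1},{"slide":[0,0,0],"rotation":[0,0,-9.4],"hand":-1},{"slide":[0,0,0],"rotation":[0,0,-9.3],"hand":-1},{"slide":[0,0,0],"rotation":[0,0,0],"hand":-1},{"slide":[0,0,0],"rotation":[0,0,0],"hand":-1},{"slide":[0,0,0],"rotation":[0,0,0],"hand":-1}]'
python3 go.py 0.4824 -0.2297 0.17 67.5
python3 - <<'E'
from h import *
s=robot.capture("side");t=robot.capture("top")
cv2.imwrite("pics/over.png",np.hstack([crop(t,400,190,160,150,2.5),crop(s,280,40,160,150,2.5)]))
E
```

```text
t: 7.68
ee_pos: [0.4813, -0.2245, 0.2434]
ee_rot: [0.995, 0.097, -0.0, -0.0]
wrist_force: [0.8, 0.4, -3.3]
gripper_width: 0.144
gripper_force: 60.0
t: 8.8
ee_pos: [0.4816, -0.2232, 0.2438]
ee_rot: [0.832, 0.555, -0.0, -0.0]
wrist_force: [0.3, 0.2, -2.9]
gripper_width: 0.142
gripper_force: 60.0
t 8.8 pos [ 0.4816 -0.2232  0.2438] yaw 67.36 F [ 0.3  0.2 -2.9] M [ 0.02 -0.06  0.04] w 0.142 gf 60.0 tilt [-0.  0. -1.]
slide [-0.0057  0.0033  0.0738] rz -0.14
```

View pics/over.png

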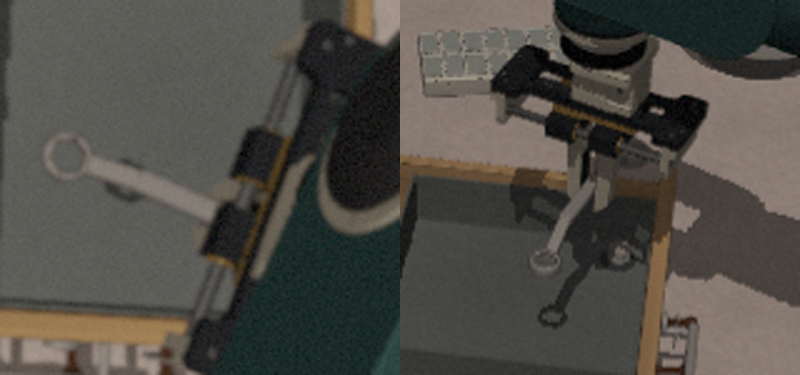

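The spanner hangs level in the gripper. The small ring is at top pixel (427,252) and side pixel (338,145), and the bolt shows in the side view near (368,141). I'll check the held pose from the small ring.

```bash
python3 - <<'E'
from h import *
s=robot.capture("side");t=robot.capture("top");o=robot.get_obs();p=o["ee_pos"];z=p[2]-.018
a,b=atz(t,(427,251.8),z),atz(s,(337.8,144.6),z)
e=p[:2]+.095*np.array([np.cos(np.radians(67.36)),np.sin(np.radians(67.36))])
print(a,b,tri([t,s],[(427,251.8),(337.8,144.6)]),"expected",e,z)
m=(a+b)/2-p; print(np.hypot(m[0],m[1]),np.degrees(np.arctan2(m[1],m[0])))
E
```

```text
[ 0.51864802 -0.13167214  0.22588392] [ 0.51687582 -0.13024562  0.22588392] [ 0.51784144 -0.13205198  0.22438694] expected [ 0.51816185 -0.13549583] 0.22588392152943407
0.09905598870976863 68.58377615263733
```

```bash

python3 -m pendant '[{"slide":[-0.0078,0.0032,0.02],"rotation":[0,0,0],"hand":-1},{"slide":[0,0,0.03],"rotation":[0,0,0],"hand":-1},{"slide":[0,0,0.03],"rotation":[0,0,0],"hand":-1},{"slide":[0,0,0.024],"rotation":[0,0,0],"hand":-1},{"slide":[0,0,0.01],"rotation":[0,0,0],"hand":-1},{"slide":[0,0,0],"rotation":[0,0,0],"hand":-1},{"slide":[0,0,0],"rotation":[0,0,0],"hand":-1}]'
python3 go.py 0.4816 -0.2316 0.13 67.5
python3 - <<'E'
from h import *
out=[]
for n,(x,y,w,h) in (("side",(340,110,50,50)),("top",(470,260,50,50))):
    ims=[robot.capture(n) for _ in range(6)]
    c=ims[0]; c["pixels"]=np.mean([i["pixels"] for i in ims],0).astype(np.float32)
    out.append(np.clip((crop(c,x,y,w,h,8)-20)*255/190,0,255).astype(np.uint8))
    print(n,proj(c,[[.446,-.3175,.091],[.446,-.3175,.074]]))
cv2.imwrite("pics/ring.png",np.hstack(out))
E
```

```text
t: 9.88
ee_pos: [0.4819, -0.2319, 0.1308]
ee_rot: [0.832, 0.555, 0.0, 0.001]
wrist_force: [-0.8, -0.0, -3.3]
gripper_width: 0.142
gripper_force: 60.0
t 9.88 pos [ 0.4819 -0.2319  0.1308] yaw 67.48 F [-0.8 -0.  -3.3] M [ 0.02 -0.09 -0.01] w 0.142 gf 60.0 tilt [ 0.001 -0.001 -1.   ]
slide [ 0.0002 -0.0004  0.0008] rz -0.02
side [[366.92369941 138.30539486]
 [366.40798606 143.08742117]]
top [[506.90730132 298.23067495]
 [502.73224377 297.88777544]]
```

View pics/ring.png

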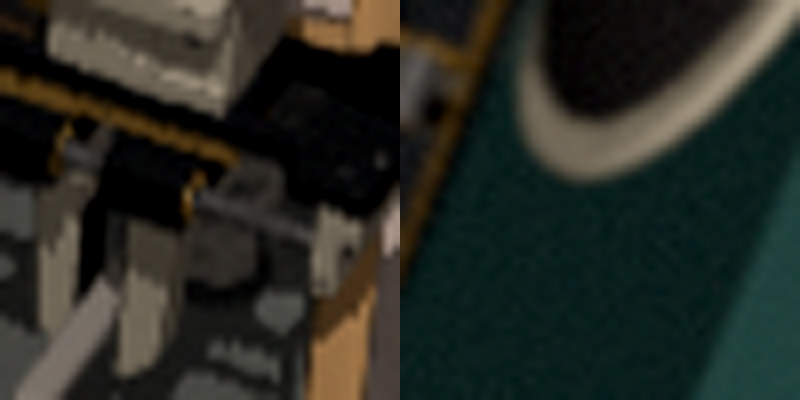

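The side crop shows the ring and bolt in shadow behind the finger at about (225,250), too hidden to measure. The taper catches about 3.7 mm of error, so I lower gently by feel.

```bash

python3 -m pendant '[{"slide":[0,0,0.005],"rotation":[0,0,0],"hand":-1},{"slide":[0,0,0.005],"rotation":[0,0,0],"hand":-1},{"slide":[0,0,0.001],"rotation":[0,0,0],"hand":-1},{"slide":[0,0,0],"rotation":[0,0,0],"hand":-1}]'
python3 -m pendant '[{"slide":[0,0,0.002],"rotation":[0,0,0],"hand":-1},{"slide":[0,0,0],"rotation":[0,0,0],"hand":-1}]'
python3 -m pendant '[{"slide":[0,0,0.002],"rotation":[0,0,0],"hand":-1},{"slide":[0,0,0],"rotation":[0,0,0],"hand":-1}]'
python3 go.py 0.4816 -0.2316 0.104 67.5
```

```text
t: 10.98
ee_pos: [0.4815, -0.2316, 0.1188]
ee_rot: [0.832, 0.555, -0.0, -0.0]
wrist_force: [-0.2, 0.3, -2.9]
gripper_width: 0.14
gripper_force: 60.0
t: 11.22
ee_pos: [0.4815, -0.2316, 0.1168]
ee_rot: [0.832, 0.555, -0.0, -0.0]
wrist_force: [-0.0, -0.4, -3.2]
gripper_width: 0.141
gripper_force: 60.0
t: 11.48
ee_pos: [0.4815, -0.2317, 0.1148]
ee_rot: [0.832, 0.555, -0.0, 0.0]
wrist_force: [0.8, -1.0, -1.4]
gripper_width: 0.144
gripper_force: 60.0
t 11.47 pos [ 0.4815 -0.2317  0.1148] yaw 67.49 F [ 0.8 -1.  -1.4] M [-0.27 -0.02  0.03] w 0.144 gf 60.0 tilt [-0. -0. -1.]
slide [0.0001 0.     0.0108] rz -0.01
```

```bash

python3 -m pendant '[{"slide":[0,0,0.001],"rotation":[0,0,0],"hand":-1},{"slide":[0,0,0],"rotation":[0,0,0],"hand":-1}]' >/dev/null
python3 go.py 0.4816 -0.2316 0.104 67.5
python3 -m pendant '[{"slide":[0,0,0.001],"rotation":[0,0,0],"hand":-1},{"slide":[0,0,0],"rotation":[0,0,0],"hand":-1}]' >/dev/null
python3 go.py 0.4816 -0.2316 0.104 67.5
```

```text
t 11.72 pos [ 0.4816 -0.2317  0.1139] yaw 67.49 F [ 0.  -1.6 -2.1] M [-0.33  0.    0.07] w 0.14 gf 60.0 tilt [ 0. -0. -1.]
slide [ 0.0001 -0.      0.0099] rz -0.01
t 11.97 pos [ 0.4816 -0.2317  0.1129] yaw 67.49 F [ 0.5 -0.9 -1.8] M [-0.4   0.02  0.09] w 0.146 gf 60.0 tilt [ 0. -0. -1.]
slide [ 0.0001 -0.      0.0089] rz -0.01
```

```bash

python3 -m pendant '[{"slide":[-0.0005,0.0002,0.001],"rotation":[0,0,0],"hand":-1},{"slide":[0,0,0],"rotation":[0,0,0],"hand":-1}]' >/dev/null
python3 go.py 0.4816 -0.2316 0.104 67.5
python3 -m pendant '[{"slide":[-0.0003,0,0.0015],"rotation":[0,0,0],"hand":-1},{"slide":[0,0,0],"rotation":[0,0,0],"hand":-1}]' >/dev/null
python3 go.py 0.4816 -0.2316 0.104 67.5
```

```text
t 12.22 pos [ 0.4815 -0.2323  0.1118] yaw 67.48 F [ 0.1 -2.9 -2.7] M [-0.59  0.06  0.05] w 0.139 gf 60.0 tilt [-0. -0. -1.]
slide [ 0.0007 -0.0001  0.0078] rz -0.02
t 12.47 pos [ 0.4814 -0.2325  0.1102] yaw 67.48 F [-1.  -2.8 -2.9] M [-0.59 -0.    0.13] w 0.143 gf 60.0 tilt [-0. -0. -1.]
slide [ 0.0009 -0.0001  0.0062] rz -0.02
```

```bash

python3 -m pendant '[{"slide":[-0.001,0.0004,0],"rotation":[0,0,0],"hand":-1},{"slide":[0,0,0],"rotation":[0,0,0],"hand":-1}]' >/dev/null
python3 go.py 0.4816 -0.2316 0.104 67.5
python3 -m pendant '[{"slide":[0,0,0.002],"rotation":[0,0,0],"hand":-1},{"slide":[0,0,0],"rotation":[0,0,0],"hand":-1}]' >/dev/null
python3 go.py 0.4816 -0.2316 0.104 67.5
```

```text
t 12.72 pos [ 0.4814 -0.2334  0.1103] yaw 67.48 F [-0.7  0.4 -3.2] M [-0.   -0.1  -0.02] w 0.145 gf 60.0 tilt [-0.  0. -1.]
slide [ 0.0017 -0.0005  0.0063] rz -0.02
t 12.97 pos [ 0.4813 -0.2334  0.1081] yaw 67.49 F [-0.4  0.3 -4. ] M [-0.02 -0.04  0.01] w 0.147 gf 60.0 tilt [-0.  0. -1.]
slide [ 0.0018 -0.0004  0.0041] rz -0.01
```

Lateral force is gone, so I continue down to the washer rim.

```bash

python3 -m pendant '[{"slide":[0,0,0.002],"rotation":[0,0,0],"hand":-1},{"slide":[0,0,0.001],"rotation":[0,0,0],"hand":-1},{"slide":[0,0,0],"rotation":[0,0,0],"hand":-1}]' >/dev/null
python3 go.py 0.4816 -0.2316 0.104 67.5
python3 -m pendant '[{"slide":[0,0,0.001],"rotation":[0,0,0],"hand":-1},{"slide":[0,0,0],"rotation":[0,0,0],"hand":-1}]' >/dev/null
python3 go.py 0.4816 -0.2316 0.104 67.5
```

```text
t 13.35 pos [ 0.4814 -0.2335  0.1053] yaw 67.48 F [-0.3  0.1 -2.3] M [ 0.02 -0.07 -0.02] w 0.144 gf 60.0 tilt [-0.  0. -1.]
slide [ 0.0018 -0.0005  0.0013] rz -0.02
t 13.6 pos [ 0.4814 -0.2335  0.1043] yaw 67.48 F [ 0.8  0.3 -3.4] M [ 0.   -0.13  0.03] w 0.143 gf 60.0 tilt [-0.  0. -1.]
slide [ 0.0018 -0.0005  0.0003] rz -0.02
```

Seated. The TCP-to-ring distance is about 91 mm and the bolt axis about (0.4466, -0.3176). First swing: each 4° row shifts (-0.0002, 0.0063).

```bash

python3 -m pendant '[{"slide":[-0.0002,0.0063,0],"rotation":[0,0,4],"hand":-1},{"slide":[-0.0002,0.0063,0],"rotation":[0,0,4],"hand":-1},{"slide":[-0.0002,0.0063,0],"rotation":[0,0,4],"hand":-1},{"slide":[-0.0002,0.0063,0],"rotation":[0,0,4],"hand":-1},{"slide":[-0.0002,0.0063,0],"rotation":[0,0,4],"hand":-1}]' >/dev/null
cat > tq.py <<'E'
from h import *
from go import report
import sys
from scipy.spatial.transform import Rotation as Ro
B=np.array([.4466,-.3176]); d=.0912
report(); o=robot.get_obs(); X=Ro.from_quat(o["ee_rot"]).as_matrix()[:,0]; r=o["ee_pos"][:2]-B; F=o["wrist_force"]
# ring position offset from bolt axis, in tool axes
e=o["ee_pos"][:2]-d*X[:2]/np.hypot(*X[:2])-B; Y=np.array([X[1],-X[0]])
print("T_on_tool about bolt",round(o["ft_torque"][2]+r[0]*F[1]-r[1]*F[0],2),"ring off tool x,y mm",np.round([1e3*e@X[:2],1e3*e@Y],2),"F tool xy",np.round([F[:2]@X[:2],F[:2]@Y],1))
E
python3 tq.py
```

```text
t 14.22 pos [ 0.5082 -0.2504  0.1045] yaw 47.37 F [ 0.5 -0.  -2.6] M [-0.12 -0.04  0.22] w 0.148 gf 60.1 tilt [ 0. -0. -1.]
T_on_tool about bolt 0.18 ring off tool x,y mm [-0.07 -0.17] F tool xy [0.4 0.4]
```

```bash

python3 -m pendant '[{"slide":[-0.0002,0.0063,0],"rotation":[0,0,4],"hand":-1},{"slide":[-0.0002,0.0063,0],"rotation":[0,0,4],"hand":-1},{"slide":[-0.0002,0.0063,0],"rotation":[0,0,4],"hand":-1},{"slide":[-0.0002,0.0063,0],"rotation":[0,0,4],"hand":-1},{"slide":[-0.0002,0.0063,0],"rotation":[0,0,4],"hand":-1},{"slide":[-0.0002,0.0063,0],"rotation":[0,0,4],"hand":-1}]' >/dev/null
python3 tq.py
python3 -m pendant '[{"slide":[-0.0002,0.0063,0],"rotation":[0,0,4],"hand":-1},{"slide":[-0.0002,0.0063,0],"rotation":[0,0,4],"hand":-1},{"slide":[-0.0002,0.0063,0],"rotation":[0,0,4],"hand":-1},{"slide":[-0.0002,0.0063,0],"rotation":[0,0,4],"hand":-1},{"slide":[-0.0002,0.0063,0],"rotation":[0,0,4],"hand":-1}]' >/dev/null
python3 tq.py
```

```text
t 14.97 pos [ 0.5307 -0.281   0.1049] yaw 23.38 F [ 5.9 -0.4 -1.6] M [-0.03 -0.9   0.44] w 0.146 gf 60.3 tilt [ 0.002 -0.    -1.   ]
T_on_tool about bolt 0.19 ring off tool x,y mm [ 0.51 -0.24] F tool xy [5.3 2.7]
t 15.6 pos [ 0.5387 -0.3118  0.1054] yaw 3.39 F [11.1 -2.4 -0.8] M [-0.32 -1.8   0.47] w 0.14 gf 60.5 tilt [ 0.004 -0.001 -1.   ]
T_on_tool about bolt 0.18 ring off tool x,y mm [ 1.13 -0.35] F tool xy [11.  3.]
```

```bash

python3 -m pendant '[{"slide":[0.0015,0,0.0008],"rotation":[0,0,0],"hand":-1},{"slide":[0,0,0],"rotation":[0,0,0],"hand":-1}]' >/dev/null
python3 tq.py
python3 -m pendant '[{"slide":[-0.0002,0.0063,0],"rotation":[0,0,4],"hand":-1},{"slide":[0,0,0],"rotation":[0,0,0],"hand":-1}]' >/dev/null
python3 tq.py
```

```text
t 15.85 pos [ 0.5392 -0.3116  0.104 ] yaw 3.52 F [ 3.9 -5.1 -0.9] M [-0.89 -0.65  0.45] w 0.144 gf 60.4 tilt [ 0.001 -0.001 -1.   ]
T_on_tool about bolt -0.05 ring off tool x,y mm [ 1.63 -0.26] F tool xy [3.6 5.3]
t 16.1 pos [ 0.5396 -0.3181  0.1042] yaw -0.54 F [ 5.4 -3.6 -0.9] M [-0.79 -0.91  0.5 ] w 0.144 gf 60.5 tilt [ 0.002 -0.001 -1.   ]
T_on_tool about bolt 0.17 ring off tool x,y mm [ 1.76 -0.38] F tool xy [5.4 3.6]
```

Back off 7° to the middle of the backlash, then check that the spanner is free.

```bash

python3 -m pendant '[{"slide":[-0.0002,-0.0056,0],"rotation":[0,0,-3.5],"hand":-1},{"slide":[-0.0002,-0.0056,0],"rotation":[0,0,-3.5],"hand":-1},{"slide":[0,0,0],"rotation":[0,0,0],"hand":-1}]' >/dev/null
python3 tq.py
```

```text
t 16.48 pos [ 0.5384 -0.3064  0.1038] yaw 6.51 F [ 0.6 -4.6 -1.4] M [-0.87 -0.3   0.44] w 0.141 gf 60.4 tilt [ 0.    -0.001 -1.   ]
T_on_tool about bolt 0.01 ring off tool x,y mm [ 1.26 -0.75] F tool xy [0.1 4.7]
```

```bash

python3 -m pendant '[{"slide":[0,0.001,0],"rotation":[0,0,0],"hand":-1},{"slide":[0,0,0],"rotation":[0,0,0],"hand":-1}]' >/dev/null
python3 tq.py
```

```text
t 16.73 pos [ 0.5386 -0.3074  0.1037] yaw 6.43 F [ 3.7 -2.7 -1.8] M [-0.45 -0.68  0.33] w 0.143 gf 60.2 tilt [ 0.  0. -1.]
T_on_tool about bolt 0.04 ring off tool x,y mm [1.34 0.2 ] F tool xy [3.3 3.1]
```

```bash

python3 -m pendant '[{"slide":[0.0006,0.0008,0],"rotation":[0,0,0],"hand":-1},{"slide":[0,0,0],"rotation":[0,0,0],"hand":-1}]' >/dev/null
python3 tq.py
```

```text
t 16.98 pos [ 0.5389 -0.308   0.1034] yaw 6.46 F [-0.3 -2.1 -2. ] M [-0.39 -0.09  0.26] w 0.143 gf 60.1 tilt [-0.001  0.    -1.   ]
T_on_tool about bolt 0.07 ring off tool x,y mm [1.6  0.89] F tool xy [-0.6  2.1]
```

```bash

python3 -m pendant '[{"slide":[0,0.0005,-0.003],"rotation":[0,0,0],"hand":-1},{"slide":[0,0,-0.008],"rotation":[0,0,0],"hand":-1},{"slide":[0,0,-0.011],"rotation":[0,0,0],"hand":-1},{"slide":[0,0,0],"rotation":[0,0,0],"hand":-1},{"slide":[-0.0008,-0.0122,0],"rotation":[0,0,-7.5],"hand":-1},{"slide":[-0.0008,-0.0122,0],"rotation":[0,0,-7.5],"hand":-1},{"slide":[-0.0008,-0.0122,0],"rotation":[0,0,-7.5],"hand":-1},{"slide":[-0.0008,-0.0122,0],"rotation":[0,0,-7.5],"hand":-1},{"slide":[-0.0008,-0.0122,0],"rotation":[0,0,-7.5],"hand":-1},{"slide":[-0.0008,-0.0122,0],"rotation":[0,0,-7.5],"hand":-1},{"slide":[-0.0008,-0.0122,0],"rotation":[0,0,-7.5],"hand":-1},{"slide":[-0.0008,-0.0122,0],"rotation":[0,0,-7.5],"hand":-1},{"slide":[0,0,0],"rotation":[0,0,0],"hand":-1},{"slide":[0,0,0],"rotation":[0,0,0],"hand":-1}]' >/dev/null
sed -i 's/.4466,-.3176/.4460,-.3193/; s/d=.0912/d=.0932/' tq.py
python3 tq.py; python3 go.py .4830 -.2340 .1175 66.5
```

```text
t 18.73 pos [ 0.4839 -0.2335  0.1257] yaw 66.31 F [ 0.1 -0.9 -3.7] M [ 0.03 -0.06 -0.04] w 0.143 gf 60.0 tilt [ 0. -0. -1.]
T_on_tool about bolt -0.09 ring off tool x,y mm [0.58 0.2 ] F tool xy [-0.8  0.5]
t 18.73 pos [ 0.4839 -0.2335  0.1257] yaw 66.31 F [ 0.1 -0.9 -3.7] M [ 0.03 -0.06 -0.04] w 0.143 gf 60.0 tilt [ 0. -0. -1.]
slide [-0.0008 -0.0006  0.0082] rz -0.19
```

Now reseat.

```bash

python3 -m pendant '[{"slide":[-0.0008,-0.0006,0.005],"rotation":[0,0,-0.2],"hand":-1},{"slide":[0,0,0.004],"rotation":[0,0,0],"hand":-1},{"slide":[0,0,0],"rotation":[0,0,0],"hand":-1}]' >/dev/null
python3 tq.py
python3 -m pendant '[{"slide":[0,0,0.002],"rotation":[0,0,0],"hand":-1},{"slide":[0,0,0.001],"rotation":[0,0,0],"hand":-1},{"slide":[0,0,0],"rotation":[0,0,0],"hand":-1}]' >/dev/null
python3 tq.py
python3 -m pendant '[{"slide":[0,0,0.002],"rotation":[0,0,0],"hand":-1},{"slide":[0,0,0],"rotation":[0,0,0],"hand":-1}]' >/dev/null
python3 tq.py
```

```text
t 19.1 pos [ 0.4825 -0.2338  0.1159] yaw 66.65 F [-0.4 -0.5 -2.8] M [-0.   -0.1   0.02] w 0.142 gf 60.0 tilt [-0.001  0.    -1.   ]
T_on_tool about bolt 0.03 ring off tool x,y mm [-0.26 -0.33] F tool xy [-0.6 -0.1]
t 19.48 pos [ 0.4827 -0.2339  0.1136] yaw 66.68 F [-0.1 -0.  -3.6] M [-0.07 -0.12 -0.01] w 0.14 gf 60.0 tilt [-0. -0. -1.]
T_on_tool about bolt -0.01 ring off tool x,y mm [-0.24 -0.14] F tool xy [-0.1 -0.1]
t 19.73 pos [ 0.4826 -0.2338  0.1115] yaw 66.69 F [ 0.7 -1.1 -2.8] M [-0.14 -0.11 -0.01] w 0.143 gf 60.0 tilt [-0.  0. -1.]
T_on_tool about bolt -0.11 ring off tool x,y mm [-0.21 -0.19] F tool xy [-0.8  1. ]
```

```bash

python3 -m pendant '[{"slide":[0,0,0.002],"rotation":[0,0,0],"hand":-1},{"slide":[0,0,0.002],"rotation":[0,0,0],"hand":-1},{"slide":[0,0,0],"rotation":[0,0,0],"hand":-1}]' >/dev/null
python3 tq.py
python3 -m pendant '[{"slide":[0,0,0.002],"rotation":[0,0,0],"hand":-1},{"slide":[0,0,0.001],"rotation":[0,0,0],"hand":-1},{"slide":[0,0,0],"rotation":[0,0,0],"hand":-1}]' >/dev/null
python3 tq.py
```

```text
t 20.1 pos [ 0.4826 -0.2338  0.1073] yaw 66.69 F [ 0.7  0.1 -2.6] M [-0.18 -0.08  0.03] w 0.14 gf 60.0 tilt [-0.  0. -1.]
T_on_tool about bolt -0.03 ring off tool x,y mm [-0.23 -0.23] F tool xy [0.4 0.6]
t 20.48 pos [ 0.4826 -0.2338  0.1045] yaw 66.69 F [ 0.3 -0.2 -3.4] M [-0.13 -0.07  0.08] w 0.141 gf 60.0 tilt [-0.  0. -1.]
T_on_tool about bolt 0.05 ring off tool x,y mm [-0.21 -0.17] F tool xy [-0.1  0.3]
```

```bash

python3 -m pendant '[{"slide":[-0.0002,0.0065,0],"rotation":[0,0,4],"hand":-1},{"slide":[-0.0002,0.0065,0],"rotation":[0,0,4],"hand":-1},{"slide":[-0.0002,0.0065,0],"rotation":[0,0,4],"hand":-1},{"slide":[-0.0002,0.0065,0],"rotation":[0,0,4],"hand":-1},{"slide":[-0.0002,0.0065,0],"rotation":[0,0,4],"hand":-1}]' >/dev/null
python3 tq.py
for i in 1 2; do python3 -m pendant '[{"slide":[-0.0002,0.0065,0],"rotation":[0,0,4],"hand":-1}]' >/dev/null
python3 tq.py; done
```

```text
t 21.1 pos [ 0.5098 -0.2517  0.1045] yaw 46.56 F [-2.6 -1.3 -3. ] M [-0.25  0.32  0.11] w 0.146 gf 60.0 tilt [-0.001 -0.    -1.   ]
T_on_tool about bolt 0.2 ring off tool x,y mm [-0.25 -0.2 ] F tool xy [-2.8 -1. ]
t 21.23 pos [ 0.5144 -0.2562  0.1045] yaw 42.56 F [-1.9 -1.3 -2.8] M [-0.24  0.29  0.2 ] w 0.142 gf 60.0 tilt [-0.001  0.    -1.   ]
T_on_tool about bolt 0.22 ring off tool x,y mm [-0.18 -0.18] F tool xy [-2.3 -0.3]
t 21.35 pos [ 0.5186 -0.2612  0.1045] yaw 38.56 F [-1.8 -0.5 -2.8] M [-0.12  0.29  0.18] w 0.142 gf 60.0 tilt [-0.  0. -1.]
T_on_tool about bolt 0.25 ring off tool x,y mm [-0.16 -0.17] F tool xy [-1.7 -0.8]
```

```bash

for i in 1 2 3 4; do python3 -m pendant '[{"slide":[-0.0002,0.0065,0],"rotation":[0,0,4],"hand":-1}]' >/dev/null
python3 tq.py; done
```

```text
t 21.48 pos [ 0.5226 -0.2664  0.1046] yaw 34.56 F [-1.4  0.1 -3.2] M [-0.13  0.24  0.2 ] w 0.141 gf 60.1 tilt [-0.  0. -1.]
T_on_tool about bolt 0.28 ring off tool x,y mm [-0.1  -0.15] F tool xy [-1.1 -0.8]
t 21.6 pos [ 0.5261 -0.2718  0.1045] yaw 30.56 F [-1.4  0.  -3.8] M [-0.08  0.19  0.14] w 0.142 gf 60.1 tilt [-0.  0. -1.]
T_on_tool about bolt 0.21 ring off tool x,y mm [-0.07 -0.16] F tool xy [-1.2 -0.8]
t 21.73 pos [ 0.5293 -0.2775  0.1045] yaw 26.56 F [-0.5 -0.4 -3.4] M [0.   0.12 0.21] w 0.139 gf 60.1 tilt [-0.  0. -1.]
T_on_tool about bolt 0.2 ring off tool x,y mm [ 0.01 -0.15] F tool xy [-0.6  0.1]
t 21.85 pos [ 0.5321 -0.2834  0.1046] yaw 22.56 F [-0.5  0.4 -2.8] M [-0.01  0.1   0.17] w 0.141 gf 60.1 tilt [-0.  0. -1.]
T_on_tool about bolt 0.22 ring off tool x,y mm [ 0.06 -0.13] F tool xy [-0.3 -0.5]
```

```bash

for i in 1 2 3; do python3 -m pendant '[{"slide":[-0.0002,0.0065,0],"rotation":[0,0,4],"hand":-1}]' >/dev/null
python3 tq.py; done
```

```text
t 21.98 pos [ 0.5344 -0.2895  0.1046] yaw 18.56 F [-1.   0.5 -1.4] M [0.01 0.07 0.2 ] w 0.142 gf 60.1 tilt [-0.  0. -1.]
T_on_tool about bolt 0.27 ring off tool x,y mm [ 0.11 -0.12] F tool xy [-0.8 -0.8]
t 22.1 pos [ 0.5363 -0.2957  0.1046] yaw 14.56 F [-0.3 -0.5 -2.7] M [0.06 0.02 0.18] w 0.142 gf 60.1 tilt [ 0.  0. -1.]
T_on_tool about bolt 0.14 ring off tool x,y mm [ 0.17 -0.14] F tool xy [-0.4  0.4]
t 22.23 pos [ 0.5378 -0.302   0.1046] yaw 10.57 F [-0.2  0.8 -2.8] M [ 0.06 -0.03  0.18] w 0.141 gf 60.1 tilt [ 0.  0. -1.]
T_on_tool about bolt 0.25 ring off tool x,y mm [ 0.24 -0.12] F tool xy [-0.1 -0.8]
```

```bash

for i in 1 2 3 4 5; do python3 -m pendant '[{"slide":[0,0.0032,0],"rotation":[0,0,2],"hand":-1}]' >/dev/null
python3 tq.py; done
```

```text
t 22.35 pos [ 0.5384 -0.3052  0.1046] yaw 8.61 F [ 0.9  1.3 -2.1] M [ 0.28 -0.2   0.2 ] w 0.146 gf 60.1 tilt [ 0.  0. -1.]
T_on_tool about bolt 0.3 ring off tool x,y mm [ 0.27 -0.12] F tool xy [ 1.1 -1.1]
t 22.48 pos [ 0.5388 -0.3081  0.1046] yaw 6.63 F [ 1.4  2.2 -2.7] M [ 0.51 -0.23  0.3 ] w 0.142 gf 60.2 tilt [ 0.  0. -1.]
T_on_tool about bolt 0.49 ring off tool x,y mm [ 0.3  -0.44] F tool xy [ 1.6 -2. ]
t 22.6 pos [ 0.5392 -0.3112  0.1046] yaw 4.61 F [ 1.6  2.6 -2.1] M [ 0.62 -0.26  0.3 ] w 0.146 gf 60.2 tilt [ 0.  0. -1.]
T_on_tool about bolt 0.53 ring off tool x,y mm [ 0.33 -0.55] F tool xy [ 1.9 -2.5]
t 22.73 pos [ 0.5394 -0.3145  0.1046] yaw 2.58 F [ 1.3  4.  -2.2] M [ 0.7  -0.29  0.33] w 0.145 gf 60.2 tilt [ 0.  0. -1.]
T_on_tool about bolt 0.7 ring off tool x,y mm [ 0.35 -0.55] F tool xy [ 1.5 -3.9]
t 22.85 pos [ 0.5396 -0.3178  0.1046] yaw 0.57 F [ 2.3  4.1 -1.9] M [ 0.83 -0.39  0.31] w 0.147 gf 60.2 tilt [ 0.  0. -1.]
T_on_tool about bolt 0.69 ring off tool x,y mm [ 0.4  -0.57] F tool xy [ 2.3 -4.1]
```

```bash

for i in 1 2; do python3 -m pendant '[{"slide":[0,0.0032,0],"rotation":[0,0,2],"hand":-1}]' >/dev/null
python3 tq.py; done
python3 -m pendant '[{"slide":[0,0.0016,0],"rotation":[0,0,1],"hand":-1}]' >/dev/null; python3 tq.py
python3 -m pendant '[{"slide":[0,0,0],"rotation":[0,0,0],"hand":-1},{"slide":[0,0,0],"rotation":[0,0,0],"hand":-1}]' >/dev/null; python3 tq.py
```

```text
t 22.98 pos [ 0.5396 -0.3211  0.1046] yaw -1.44 F [ 2.7  4.5 -2.1] M [ 0.9  -0.4   0.42] w 0.143 gf 60.2 tilt [ 0.  0. -1.]
T_on_tool about bolt 0.84 ring off tool x,y mm [ 0.43 -0.59] F tool xy [ 2.6 -4.6]
t 23.1 pos [ 0.5395 -0.3243  0.1046] yaw -3.44 F [ 3.   4.8 -2.5] M [ 0.92 -0.41  0.36] w 0.146 gf 60.2 tilt [ 0.  0. -1.]
T_on_tool about bolt 0.83 ring off tool x,y mm [ 0.48 -0.66] F tool xy [ 2.7 -5. ]
t 23.23 pos [ 0.5395 -0.3259  0.1046] yaw -4.42 F [ 2.7  5.8 -2.8] M [ 0.9  -0.47  0.32] w 0.142 gf 60.2 tilt [ 0.  0. -1.]
T_on_tool about bolt 0.87 ring off tool x,y mm [ 0.49 -0.64] F tool xy [ 2.2 -6. ]
t 23.48 pos [ 0.5394 -0.3258  0.1046] yaw -4.37 F [ 1.9  2.8 -1.7] M [ 0.83 -0.47  0.32] w 0.14 gf 60.2 tilt [ 0.  0. -1.]
T_on_tool about bolt 0.59 ring off tool x,y mm [ 0.47 -0.6 ] F tool xy [ 1.6 -3. ]
```

The washer is nipped: 0.87 N m moving, about 11° past first bite. Back off to mid-backlash before lifting.

```bash

python3 -m pendant '[{"slide":[-0.0002,-0.0059,0],"rotation":[0,0,-3.6],"hand":-1},{"slide":[-0.0002,-0.0059,0],"rotation":[0,0,-3.6],"hand":-1},{"slide":[0,0,0],"rotation":[0,0,0],"hand":-1}]' >/dev/null
python3 tq.py
```

```text
t 23.85 pos [ 0.5394 -0.3144  0.1047] yaw 2.82 F [ 1.8 -2.3 -2.7] M [-0.27 -0.21  0.22] w 0.145 gf 60.1 tilt [ 0.    -0.001 -1.   ]
T_on_tool about bolt 0.0 ring off tool x,y mm [ 0.32 -0.32] F tool xy [1.7 2.3]
```

```bash

python3 -m pendant '[{"slide":[0.0003,0.0004,-0.004],"rotation":[0,0,0],"hand":-1},{"slide":[0,0,-0.008],"rotation":[0,0,0],"hand":-1},{"slide":[0,0,-0.014],"rotation":[0,0,0],"hand":-1},{"slide":[0,0,-0.035],"rotation":[0,0,0],"hand":-1},{"slide":[0,0,-0.045],"rotation":[0,0,0],"hand":-1},{"slide":[0,0,-0.035],"rotation":[0,0,0],"hand":-1},{"slide":[0,0,0],"rotation":[0,0,-8.4],"hand":-1}]'
python3 -m pendant '[{"slide":[0.0037,-0.0431,0],"rotation":[0,0,0],"hand":-1},{"slide":[0.0037,-0.0431,0],"rotation":[0,0,0],"hand":-1},{"slide":[0.0037,-0.0431,0],"rotation":[0,0,0],"hand":-1},{"slide":[0.0037,-0.0431,0],"rotation":[0,0,0],"hand":-1},{"slide":[0.0037,-0.0431,0],"rotation":[0,0,0],"hand":-1},{"slide":[0.0037,-0.0431,0],"rotation":[0,0,0],"hand":-1},{"slide":[0.0037,-0.0431,0],"rotation":[0,0,0],"hand":-1},{"slide":[0.0037,-0.0431,0],"rotation":[0,0,0],"hand":-1},{"slide":[0.0037,-0.0431,0],"rotation":[0,0,0],"hand":-1},{"slide":[0.0037,-0.0431,0],"rotation":[0,0,0],"hand":-1},{"slide":[0.0037,-0.0431,0],"rotation":[0,0,0],"hand":-1},{"slide":[0.0037,-0.0431,0],"rotation":[0,0,0],"hand":-1},{"slide":[0.0037,-0.0431,0],"rotation":[0,0,0],"hand":-1},{"slide":[0.0037,-0.0431,0],"rotation":[0,0,0],"hand":-1},{"slide":[0.0037,-0.0431,0],"rotation":[0,0,0],"hand":-1},{"slide":[0,0,0],"rotation":[0,0,0],"hand":-1},{"slide":[0,0,0],"rotation":[0,0,0],"hand":-1}]' >/dev/null
python3 go.py 0.469 0.331 0.034 11.2
```

```text
t: 24.72
ee_pos: [0.5406, -0.3148, 0.2505]
ee_rot: [0.995, 0.099, 0.002, 0.002]
wrist_force: [-0.1, -0.1, -3.7]
gripper_width: 0.145
gripper_force: 60.0
t 26.85 pos [0.4677 0.3304 0.2463] yaw 11.29 F [-0.1 -0.2 -2.8] M [-0.01 -0.03  0.02] w 0.147 gf 60.0 tilt [ 0.001  0.    -1.   ]
slide [ 0.0013 -0.0004  0.2123] rz 0.09
```

```bash

python3 -m pendant '[{"slide":[0.001,0,0.04],"rotation":[0,0,0],"hand":-1},{"slide":[0,0,0.05],"rotation":[0,0,0],"hand":-1},{"slide":[0,0,0.05],"rotation":[0,0,0],"hand":-1},{"slide":[0,0,0.04],"rotation":[0,0,0],"hand":-1},{"slide":[0,0,0.02],"rotation":[0,0,0],"hand":-1},{"slide":[0,0,0.009],"rotation":[0,0,0],"hand":-1},{"slide":[0,0,0],"rotation":[0,0,0],"hand":-1},{"slide":[0,0,0.0015],"rotation":[0,0,0],"hand":-1},{"slide":[0,0,0],"rotation":[0,0,0],"hand":-1}]' >/dev/null
python3 go.py 0.469 0.331 0.034 11.2
```

```text
t 27.98 pos [0.469  0.3309 0.036 ] yaw 11.29 F [-0.5 -0.1 -3.1] M [ 0.01 -0.01 -0.01] w 0.139 gf 60.0 tilt [ 0.001  0.001 -1.   ]
slide [-0.     -0.0001  0.002 ] rz 0.09
```

```bash

python3 -m pendant '[{"slide":[0,0,0.0015],"rotation":[0,0,0],"hand":-1},{"slide":[0,0,0],"rotation":[0,0,0],"hand":-1}]' >/dev/null
python3 go.py 0.469 0.331 0.034 11.2
python3 -m pendant '[{"slide":[0,0,0.0005],"rotation":[0,0,0],"hand":-1},{"slide":[0,0,0],"rotation":[0,0,0],"hand":-0.6},{"slide":[0,0,0],"rotation":[0,0,0],"hand":0},{"slide":[0,0,0],"rotation":[0,0,0],"hand":0},{"slide":[0,0,0],"rotation":[0,0,0],"hand":0},{"slide":[0,0,0],"rotation":[0,0,0],"hand":0},{"slide":[0,0,-0.02],"rotation":[0,0,0],"hand":0},{"slide":[0,0,-0.05],"rotation":[0,0,0],"hand":0},{"slide":[0,0,-0.06],"rotation":[0,0,0],"hand":0},{"slide":[0,0,-0.03],"rotation":[0,0,0],"hand":0},{"slide":[0,0,0],"rotation":[0,0,0],"hand":0},{"slide":[0,0,0],"rotation":[0,0,0],"hand":0}]' 
python3 - <<'E'
from h import *
s=robot.capture("side");t=robot.capture("top")
cv2.imwrite("pics/end.png",np.hstack([crop(t,105,200,120,170,3),crop(s,275,270,145,170,3)]))
E
```

```text
t 28.23 pos [0.4687 0.3308 0.0337] yaw 11.29 F [ 0.3  0.  -3.1] M [-0.02 -0.02  0.02] w 0.143 gf 60.0 tilt [ 0.  0. -1.]
slide [ 0.0003 -0.0002 -0.0003] rz 0.09
t: 29.72
ee_pos: [0.4685, 0.3305, 0.193]
ee_rot: [0.995, 0.098, -0.0, 0.0]
wrist_force: [-0.5, -0.0, 0.9]
gripper_width: 0.501
gripper_force: 0.0
```

View pics/end.png

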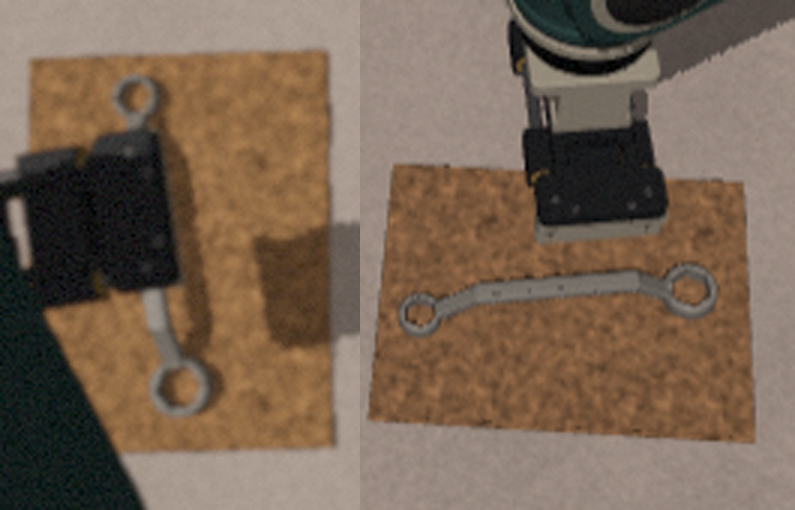

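The spanner lies flat on the mat, with rings at (690,290) and (420,313) in the side crop, and the gripper is clear. Handing in.

```bash
python3 -c "
from workcell import robot
print(robot.close_job())"
```

```text
the job is handed in; nothing more can be done
None
```

Job handed in at about 30 s: the anchor bolt read about 0.87 N m while turning (inside the nip range, a little under the 1 N m aim), and the spanner lies flat on the cork mat, let go; the judge returned no verdict.

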